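Close the tin with its nested lids, then hold up the outer lid

ROBOT

A 6-joint arm with a two-finger parallel gripper is mounted at the origin on the work surface. World frame = base frame: x ahead of the robot, y to its left, z up, the work surface at z = 0. Lengths are in m, angles in degrees, forces in N, time in s.
With the tool pointing down it reaches from about 0.4 to 0.825 m from the base axis. Payload 7 kg.
Tool frame: the origin (TCP) lies at the very end of the fingers, on their centre line; the grasp point (between the pads) lies 19 mm behind it; z points along the fingers, y is the direction in which the jaws open and shut (so a half turn about z gives the same grasp; the last joint's range is limited). The gripper opens to 88 mm and grips with 3 to 60 N. Pads are 19 mm wide; open, the fingers measure 130 mm over their backs; the gripper's body (78 mm by 193 mm) begins 47 mm behind the grasp point.
Start: joints at [-53.222, 20.546, 0.682, 0, -70.136, -16.507], TCP at [0.234, -0.633, 0.227] pointing down, gripper open.
Joint ranges: [-176.03, 176.03], [-82.01, 121.73], [-58.28, 71.71], [-173.87, 95.51], [-174.79, -0.11], [-173.66, 173.66]. Speed limits (degrees/s): [136.94, 136.94, 172.46, 180, 180, 180].

INTERFACE

Orientations are given as [roll, pitch, yaw] about the fixed x, y, z axes, in that order (R = Rz(yaw) Ry(pitch) Rx(roll)).
In Python, from plant import telemetry, optics, ctrl gives the robot as it stands.
- The arm moves only by the tool servo_tool, never from a script. Its argument "rows" is a list of rows, each a list of 3 entries, a list of its own where there are three numbers: the shift along the tool's x, y, z in m, then the turn, a rotation vector about the tool's x, y, z in units of 6 degrees (1.0 is 6 degrees), then the closure, from 0 (fully open) to 1 (shut). A call has 1 to 20 rows; each row shifts and turns the commanded pose from where the row before left it, along the tool's axes as they then stand; what a row does not reach is not made up. A row lasts 1/12 s, in which the tool goes at most 41.7 mm and 7.16 degrees, less where a joint would pass 70% of its speed; a pose out of reach is approached as far as the arm can. A call is refused whole if a number of a shift passes 0.0417 or a number of a turn 1, either way. A call with a gripper value outside its range is refused whole. The fingers move at their own pace and stop on an object; the grip force is fixed at half the most. Time passes only in rows, so rows that do not move let the fingers close. It gives the time, the measured TCP pose, the force and the opening at its end, in the units of the state.
- telemetry.get_obs(): the state, without advancing time (a new reading comes with each control period).
- optics.snapshot(name): name is "scene" or "top" or "wrist"; returns the picture (400x640x3 uint8, red, green, blue); there is no depth.
- optics.camera_info(name): a dict with "mtx" (3x3 intrinsics, pixels), "rvec" (rotation vector, rad) and "tvec" (3), from world to camera coordinates, as OpenCV has them. Camera axes: x right, y down, z forward; pixel columns grow to the right and rows downward; lengths in m; the calibration is good to about 2 mm. A picture is of the moment at which its call begins: read the wrist's pose just before it. camera_info takes no time and is no camera call; for the wrist camera it gives the pose at the moment of the call.
- ctrl.close_job(): hands the job in, once; it reports no verdict.
The state is a dict: "clock": time; "joint_pos": joint angles; "qvel": joint speeds; "tau": joint torques, N m; "tool_pos": TCP position; "orientation": TCP orientation; "force": force on the tool from outside, world axes, zero at the start; "moment": the same for the moment, N m; "opening": finger opening in m.
Only numpy, scipy, OpenCV 4.12 (cv2) and the standard library are available. Lean on these libraries where they do the work, as an engineer would, in place of code of your own. Each camera call takes 0.05 s, during which the arm holds its last target.

TASK

Pick up the nested pair of lids by the inner lid's black knob, carry it to the open tin and lower it (do not drop it) until both lids are fully seated, then let go of the knob. Then take the outer lid by its raised collar and lift it alone, leaving the inner lid seated in the tin, and finish while holding the outer lid level over the tin, at least 8 cm above where it sat, so that its underside can be checked for dents. Leave the tin standing where it is and do not disturb the closed tin, the two food cans or the tape roll.

Things in the scene. Friction and masses are not known exactly. Their poses are not given: they have to be found in the camera images.
- tin: Open round steel tin with a blank paper sleeve, 100 mm diameter, 100 mm tall, wall 4 mm, loose, upright, about 2 kg. Origin at the centre of its underside, z up. Mouth 92 mm across, 40 mm free depth above a paper-wrapped pack. With the lids fully seated the inner lid's origin is 86 mm and the outer lid's origin 92 mm above the tin's origin, all on one axis.
- tin_mouth (a point): Centre of the open tin's mouth, in the plane of its rim, 100 mm above the tin's origin.
- inner_lid: Inner lid, steel, loose, about 0.2 kg, round about z (yaw is of no matter). Origin: centre of its underside, z up. Plug 84 mm diameter, 0 to 14 mm up (enters the mouth, 4 mm clear all round); flange 109 mm diameter, 14 to 18 mm (rests on the rim); stem 16 mm diameter, 18 to 42 mm; then the knob. It starts in the tray, standing on its plug, under the outer lid.
- knob (a point): Middle of the inner lid's black plastic knob, on its axis, 55 mm above the inner lid's origin. Knob 24 mm diameter, 42 to 68 mm above that origin; it stands up through the outer lid's hole, wholly above the collar. Lifting the inner lid by it carries the outer lid along, which just rests on the flange.
- outer_lid: Outer lid, aluminium, loose, about 0.18 kg, round about z (yaw is of no matter). Origin: centre of the plane of its skirt's lower edge, z up. Skirt 118 mm outside, 112 mm inside, 0 to 15 mm up; top plate 12 to 15 mm, then the collar. Nested, its origin is 6 mm above the inner lid's, the plate rests on the flange and the skirt hangs round it (1.5 mm slack), on the tin also round the tin's wall.
- collar (a point): Centre of the top edge of the outer lid's raised round collar, 35 mm above the outer lid's origin. Collar 52 mm outside, 44 mm inside diameter, 15 to 35 mm above that origin; grip it across its outside at any yaw. Nested, the inner lid's knob stands in its middle, 10 mm clear all round, its top 27 mm above the collar's top edge.
- tray: Fixed shallow open cardboard case tray, 170 x 170 mm outside, walls 30 mm high and 5 mm thick, floor 5 mm thick, in which the nested lids start, near its middle. Origin at the centre of its underside.
- closed_tin: Bystander: an equal tin, 100 mm diameter, closed with a flat knobless lid 112 mm diameter, 106 mm tall in all; loose. Origin at the centre of its underside. Leave it alone.
- can_a: Bystander: closed food can, 68 mm diameter, 105 mm tall, loose. Origin at the centre of its underside. Leave it alone.
- can_b: Bystander: closed food can, 68 mm diameter, 105 mm tall, loose. Origin at the centre of its underside. Leave it alone.
- tape_roll: Bystander: cardboard tape roll lying flat, 90 mm diameter, 48 mm high, loose. Origin at the centre of its underside. Leave it alone.
Things that resemble listed ones, but are neither listed nor needed, are in the scene too. Leave any orange look-alike of the inner_lid alone. What is shaped like the outer_lid but red is not meant.

How it is judged:
By the outcome, as a careful person would: the job done as asked, in the order asked, and still so for the second after the job is handed in, while the arm keeps its last pose, push and grip.
It also fails if it takes over 54 s, if anything falls off the work surface, if the arm or the gripper's body presses on something with over 40 N, if the wrist force passes 120 N, or if a joint passes its speed limit or range.

## Working session

There is one attempt and no reset: what is moved stays moved. The work goes in short steps, Python scripts to look and compute and a tool call to move; the robot and the scene stay as the last step left them, time stands still between calls to the robot, and variables do not carry over. Pictures are saved under pics/ and viewed, and the job is handed in when it is done.

Besides the shell and the picture viewer there is one more tool, called after "Emit:" by a JSON object that holds its "api" and its "payload". servo_tool: Moves the arm, as the interface text tells. Its arguments: {"type":"object","properties":{"rows":{"type":"array"}},"required":["rows"]}

```bash
mkdir -p pics; ls; python3 - <<'E'
from plant import telemetry, optics, ctrl
import cv2,numpy as np
print(telemetry.get_obs())
for n in ("scene","top","wrist"):
    im=optics.snapshot(n); cv2.imwrite(f"pics/{n}0.png",im[:,:,::-1])
    i=optics.camera_info(n); R=cv2.Rodrigues(np.array(i["rvec"],float))[0]; print(n,np.array(i["mtx"]).tolist(),(-R.T@np.array(i["tvec"]).ravel()).round(3),R.round(2).tolist())
E
```

```text
pics
{'clock': 0.0, 'joint_pos': array([-5.32232385e+01,  2.05910164e+01,  6.33317137e-01, -2.00966383e-02,
       -7.01364214e+01, -1.65054764e+01]), 'qvel': array([-0.05484697, -0.01309546,  0.04557809,  0.02381667, -0.0627799 ,
       -0.02953963]), 'tau': array([-2.79070860e-03, -5.82718849e+01,  2.93050861e+01,  6.99748546e+00,
        6.72389375e-03, -1.56904480e-04]), 'tool_pos': array([ 0.23364801, -0.6327411 ,  0.22562403]), 'orientation': array([ 1.79904390e+02, -8.62931556e-03, -1.59735552e+02]), 'force': array([0.68089662, 0.72416085, 0.50693537]), 'moment': array([-0.00601433,  0.03979294, -0.05218035]), 'opening': 0.08743826396912019}
scene [[487.929825308944, 0.0, 321.3351228175642], [0.0, 487.929825308944, 201.19098887143582], [0.0, 0.0, 1.0]] [ 1.091 -0.201  0.964] [[0.36, 0.93, 0.02], [0.8, -0.29, -0.52], [-0.49, 0.2, -0.85]]
top [[424.6844201609904, 0.0, 328.9062057189838], [0.0, 424.6844201609904, 203.56913758856518], [0.0, 0.0, 1.0]] [0.445 0.025 1.087] [[0.02, -1.0, 0.02], [-0.99, -0.03, -0.13], [0.13, -0.01, -0.99]]
wrist [[279.98456480349233, 0.0, 318.27384665103295], [0.0, 279.98456480349233, 202.29818035863596], [0.0, 0.0, 1.0]] [ 0.166 -0.658  0.384] [[-0.35, 0.94, 0.0], [0.9, 0.33, 0.27], [0.25, 0.09, -0.96]]
```

View pics/scene0.png

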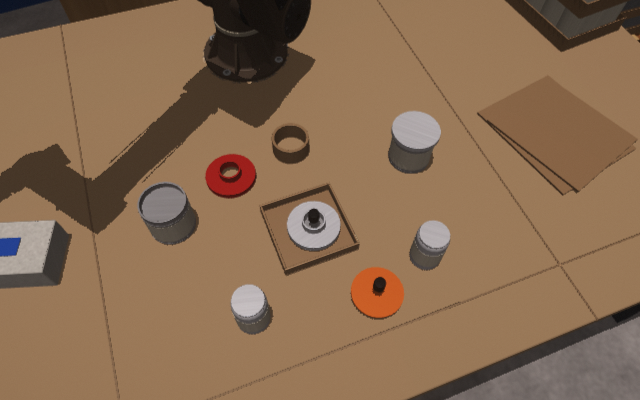

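View pics/top0.png

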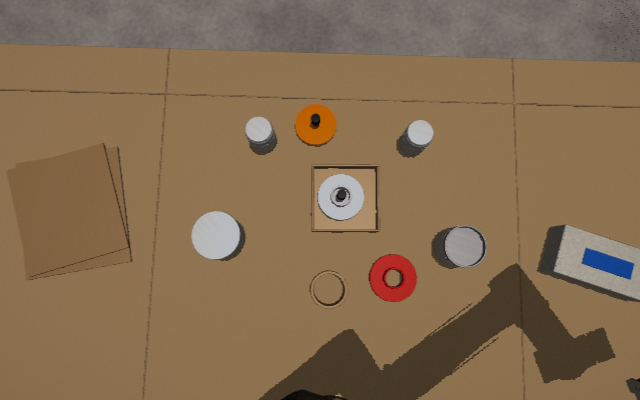

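View pics/wrist0.png

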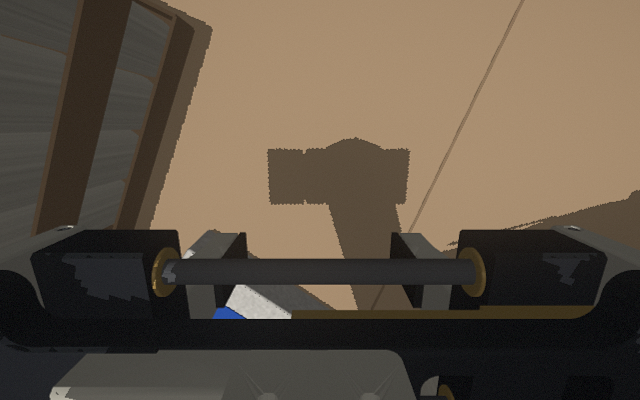

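```bash
python3 - <<'E'
import cv2,numpy as np
t=cv2.imread("pics/top0.png"); s=cv2.imread("pics/scene0.png")
def c(im,x,y,r=45): return cv2.resize(im[y-r:y+r,x-r:x+r],(390,290) if 0 else (290,290),interpolation=cv2.INTER_CUBIC)
g=np.vstack([np.hstack([c(t,341,197),c(t,464,247)]),np.hstack([c(s,313,225),c(s,168,212)])])
cv2.imwrite("pics/crops0.png",g)
E
```

```text
(no output)
```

View pics/crops0.png

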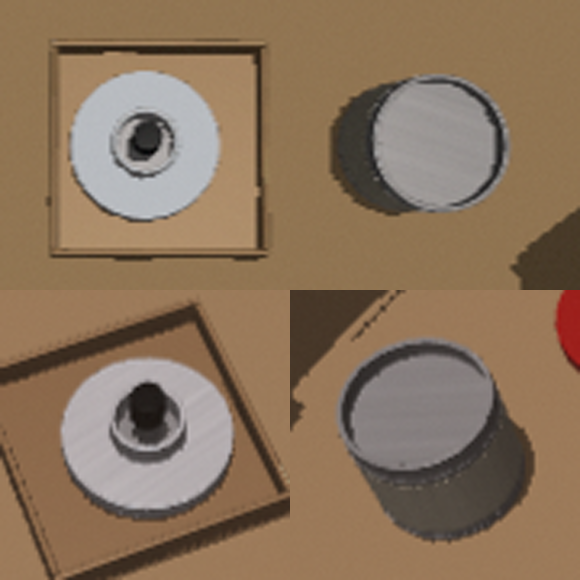

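```bash
cat > h.py <<'E'
import cv2,numpy as np
from plant import telemetry, optics, ctrl
def ray(n,px,info=None):
    i=info or optics.camera_info(n); R=cv2.Rodrigues(np.array(i["rvec"],float))[0]; C=-R.T@np.array(i["tvec"],float).ravel()
    p=cv2.undistortPoints(np.array([[px]],float),np.array(i["mtx"],float),None)[0,0]
    return C,R.T@np.array([p[0],p[1],1])
def onplane(n,px,z,info=None):
    C,d=ray(n,px,info); return (C+d*(z-C[2])/d[2])
def circ(n,pts,z,info=None):
    "contour points -> plane z -> circle fit"
    P=np.array([onplane(n,p,z,info)[:2] for p in pts]); A=np.c_[2*P,np.ones(len(P))]
    s=np.linalg.lstsq(A,(P**2).sum(1),rcond=None)[0]; r=np.sqrt(s[2]+s[0]**2+s[1]**2)
    return s[:2].round(4),round(r,4),(np.linalg.norm(P-s[:2],axis=1)-r).std().round(4)
E
python3 - <<'E'
from h import *
t=cv2.imread("pics/top0.png"); s=cv2.imread("pics/scene0.png")
for n,im,c,r in(("top",t,(341,197),27),("scene",s,(313,225),32)):
    hsv=cv2.cvtColor(im,cv2.COLOR_BGR2HSV); m=((hsv[...,1]<60)&(hsv[...,2]>110)).astype(np.uint8)
    k=np.zeros_like(m); cv2.circle(k,c,r,1,-1); m&=k
    cn=max(cv2.findContours(m,0,cv2.CHAIN_APPROX_NONE)[0],key=cv2.contourArea); h=cv2.convexHull(cn)[:,0]
    print(n,"lid",cv2.boundingRect(cn),circ(n,h,.026))
    k=((im.max(2)<50)).astype(np.uint8)
    m2=np.zeros_like(k); cv2.circle(m2,c,14,1,-1); k&=m2
    q=cv2.connectedComponentsWithStats(k); print("dark",q[2][1:].tolist(),q[3][1:].round(1).tolist())
print("tin",circ("top",[(444.5,246.4),(486.4,246.4),(465.4,225.3),(465.4,267.5)],.1),onplane("scene",(162.3,203.2),.1))
print("knob top top-view",onplane("top",(341.5,194.5),.073),"scene",onplane("scene",(314,212),.073))
for n,px in(("red",(393,277)),("roll",(328,289)),("closed",(216,235)),("canA",(259,129)),("canB",(420,133)),("orange",(316,125))): print(n,onplane("top",px,.1 if n in("closed","canA","canB") else .04).round(3))
E
```

```text
top lid (317, 174, 48, 46) (array([ 0.6024, -0.0184]), np.float64(0.0588), np.float64(0.0004))
dark [[337, 190, 9, 10, 56]] [[340.7, 194.3]]
scene lid (287, 201, 54, 47) (array([ 0.6033, -0.0188]), np.float64(0.059), np.float64(0.0003))
dark [[308, 211, 11, 13, 115]] [[313.2, 216.9]]
tin (array([ 0.4817, -0.3085]), np.float64(0.049), np.float64(0.0)) [ 0.4888797  -0.30857851  0.1       ]
knob top top-view [ 0.6000044  -0.01862596  0.073     ] scene [ 0.60235653 -0.0168437   0.073     ]
red [ 0.405 -0.15   0.04 ]
roll [0.373 0.008 0.04 ]
closed [0.493 0.271 0.1  ]
canA [0.749 0.183 0.1  ]
canB [ 0.75  -0.203  0.1  ]
orange [0.782 0.049 0.04 ]
```

Candidates: the silver nested lids in the tray, top view (341,197), have a collar with a black knob inside. The orange lid (316,125) and the red ring lid (393,277) are look-alikes. The tin at (465,246) is open because the crop shows a recessed rim; the one at (216,235) has a flat lid. The crop confirms both choices.

I'll move so the wrist camera gets a closer view of the tin.

Emit:
{"api": "servo_tool", "payload": {"rows": [[[-0.0305,0.0155,-0.0054],[0,0,0],0],[[-0.0305,0.0155,-0.0054],[0,0,0],0],[[-0.0305,0.0155,-0.0054],[0,0,0],0],[[-0.0305,0.0155,-0.0054],[0,0,0],0],[[-0.0305,0.0155,-0.0054],[0,0,0],0],[[-0.0305,0.0155,-0.0054],[0,0,0],0],[[-0.0305,0.0155,-0.0054],[0,0,0],0],[[-0.0305,0.0155,-0.0054],[0,0,0],0],[[-0.0305,0.0155,-0.0054],[0,0,0],0],[[-0.0305,0.0155,-0.0054],[0,0,0],0],[[-0.0305,0.0155,-0.0054],[0,0,0],0],[[-0.0305,0.0155,-0.0054],[0,0,0],0],[[-0.0305,0.0155,-0.0054],[0,0,0],0],[[-0.0305,0.0155,-0.0054],[0,0,0],0],[[0,0,0],[0,0,0],0],[[0,0,0],[0,0,0],0]]}}

```text
clock: 1.48
tool_pos: [0.5603, -0.2801, 0.3018]
orientation: [180.0, -0.0, -159.6]
force: [-0.5, -0.2, 0.6]
opening: 0.0875
```

```bash
python3 - <<'E'
from h import *
o=telemetry.get_obs();print(o["clock"],o["tool_pos"],o["orientation"],o["joint_pos"])
i=optics.camera_info("wrist");np.save("w1.npy",i,allow_pickle=True);cv2.imwrite("pics/wrist1.png",optics.snapshot("wrist")[:,:,::-1])
E
```

```text
1.4833 [ 0.56031952 -0.28010188  0.30177934] [ 1.79979007e+02 -1.88637065e-02 -1.59569918e+02] [-8.73698283e+00  1.38998160e+01  1.07158571e+00 -9.37067590e-03
 -7.71984728e+01 -6.08308602e+01]
```

View pics/wrist1.png

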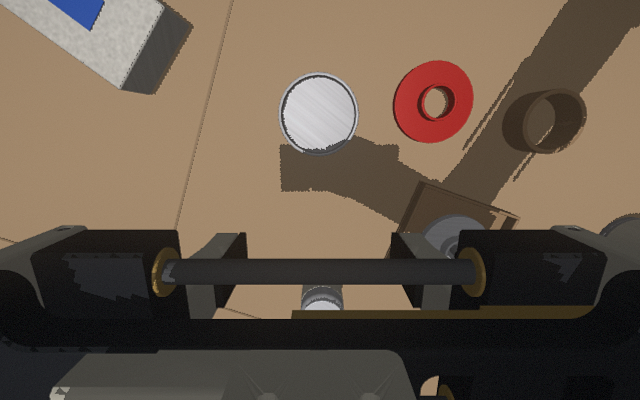

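```bash
python3 - <<'E'
from h import *
im=cv2.imread("pics/wrist1.png"); i=np.load("w1.npy",allow_pickle=True).item()
hsv=cv2.cvtColor(im,cv2.COLOR_BGR2HSV); m=(hsv[...,1]<60).astype(np.uint8)
k=np.zeros_like(m); cv2.circle(k,(318,113),50,1,-1); m&=k
cn=max(cv2.findContours(m,0,cv2.CHAIN_APPROX_NONE)[0],key=cv2.contourArea); h=cv2.convexHull(cn)[:,0]
print(cv2.boundingRect(cn),circ("wrist",h,.1,i), circ("wrist",h[h[:,1]<135],.1,i))
p=im.copy(); cv2.polylines(p,[h],True,(0,255,0),1)
cv2.imwrite("pics/w1c.png",cv2.resize(p[60:170,260:380],(720,660)[0:1]+(600,),interpolation=cv2.INTER_NEAREST))
E
```

```text
(278, 71, 81, 86) (array([ 0.4829, -0.309 ]), np.float64(0.0498), np.float64(0.0001)) (array([ 0.4828, -0.3091]), np.float64(0.0497), np.float64(0.0001))
```

View pics/w1c.png

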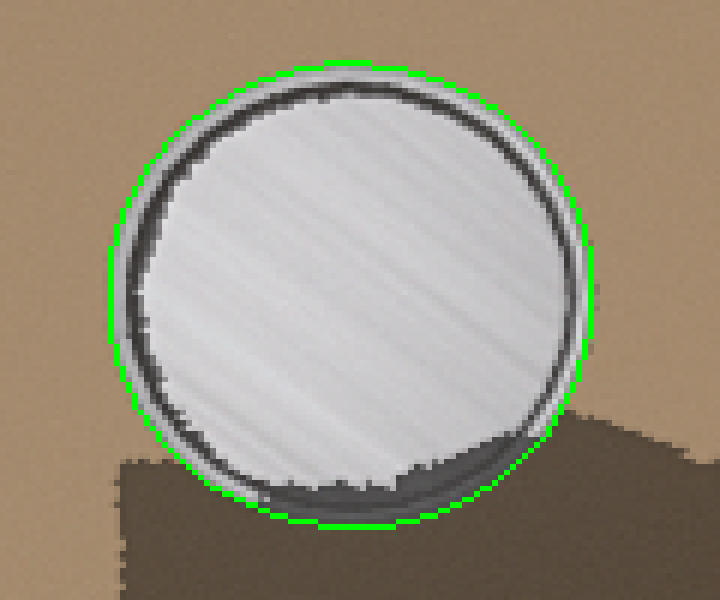

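Emit:
{"api": "servo_tool", "payload": {"rows": [[[-0.0211,0.023,0.006],[0,0,0],0],[[-0.0211,0.023,0.006],[0,0,0],0],[[-0.0211,0.023,0.006],[0,0,0],0],[[-0.0211,0.023,0.006],[0,0,0],0],[[-0.0211,0.023,0.006],[0,0,0],0],[[-0.0211,0.023,0.006],[0,0,0],0],[[-0.0211,0.023,0.006],[0,0,0],0],[[-0.0211,0.023,0.006],[0,0,0],0],[[-0.0211,0.023,0.006],[0,0,0],0],[[-0.0211,0.023,0.006],[0,0,0],0],[[0,0,0],[0,0,0],0],[[0,0,0],[0,0,0],0]]}}

```text
clock: 2.53
tool_pos: [0.6772, 0.0075, 0.2408]
orientation: [180.0, -0.1, -159.7]
force: [0.5, -0.0, -0.1]
opening: 0.0876
```

```bash
python3 - <<'E'
from h import *
o=telemetry.get_obs();print(o["clock"],o["tool_pos"],o["orientation"],o["joint_pos"])
i=optics.camera_info("wrist");np.save("w2.npy",i,allow_pickle=True);im=optics.snapshot("wrist")[:,:,::-1].copy();cv2.imwrite("pics/wrist2.png",im)
px=cv2.projectPoints(np.array([[.603,-.0186,.026]]),np.array(i["rvec"],float),np.array(i["tvec"],float),np.array(i["mtx"]),None)[0][0,0];print(px)
hsv=cv2.cvtColor(im,cv2.COLOR_BGR2HSV); m=((hsv[...,1]<60)&(hsv[...,2]>100)).astype(np.uint8)
k=np.zeros_like(m); cv2.circle(k,tuple(int(v) for v in px),58,1,-1); m&=k
cn=max(cv2.findContours(m,0,cv2.CHAIN_APPROX_NONE)[0],key=cv2.contourArea); h=cv2.convexHull(cn)[:,0]
print(cv2.boundingRect(cn),circ("wrist",h,.026,i))
cv2.polylines(im,[h],True,(0,255,0),1);cv2.imwrite("pics/w2c.png",im)
E
```

```text
2.5333 [0.67717963 0.00749228 0.24084256] [ 1.79985606e+02 -1.23194723e-01 -1.59677894e+02] [ 1.70818328e+01  2.03895625e+01  2.31946630e+00 -7.78691814e-03
 -7.20537154e+01 -8.67573352e+01]
[319.14480281 119.23223406]
(273, 69, 93, 96) (array([ 0.6022, -0.0191]), np.float64(0.0585), np.float64(0.0004))
```

View pics/w2c.png

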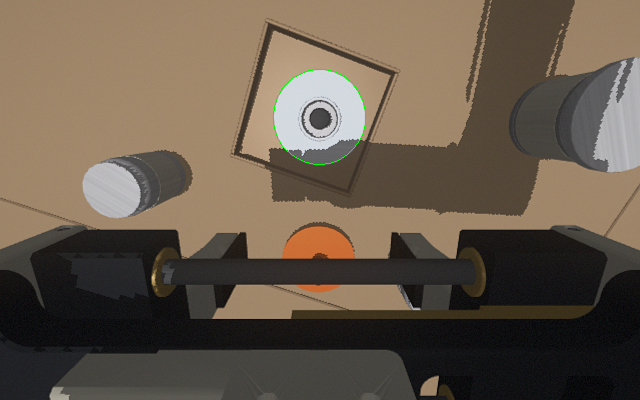

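Emit:
{"api": "servo_tool", "payload": {"rows": [[[0.0132,0.0002,0.01],[0,0,0],0],[[0.0132,0.0002,0.01],[0,0,0],0],[[0.0132,0.0002,0.01],[0,0,0],0],[[0.0132,0.0002,0.01],[0,0,0],0],[[0.0132,0.0002,0.01],[0,0,0],0],[[0.0132,0.0002,0.01],[0,0,0],0],[[0,0,0.02],[0,0,0],0],[[0,0,0.02],[0,0,0],0],[[0,0,0.02],[0,0,0],0],[[0,0,0],[0,0,0],0],[[0,0,0],[0,0,0],0],[[0,0,0],[0,0,0],0]]}}

```text
clock: 3.58
tool_pos: [0.6033, -0.02, 0.1236]
orientation: [-180.0, 0.1, -159.8]
force: [-0.2, -0.9, 1.2]
opening: 0.0876
```

```bash
python3 - <<'E'
from h import *
o=telemetry.get_obs();print(o["clock"],o["tool_pos"],o["orientation"],o["force"])
im=optics.snapshot("wrist")[:,:,::-1];cv2.imwrite("pics/wrist3.png",im)
E
```

```text
3.5833 [ 0.60331666 -0.02003055  0.12358266] [-1.79962740e+02  7.70195310e-02 -1.59776751e+02] [-0.20410659 -0.87611896  1.17946247]
```

View pics/wrist3.png

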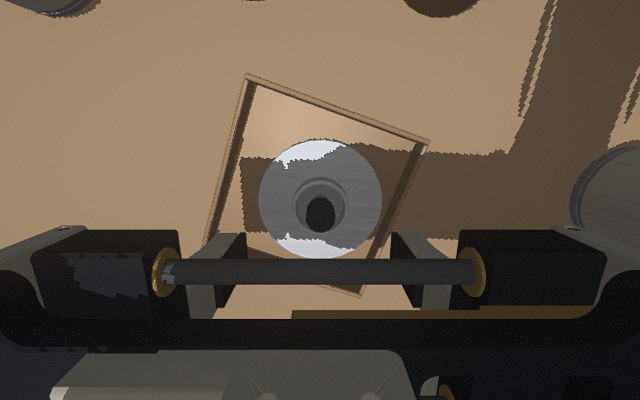

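Emit:
{"api": "servo_tool", "payload": {"rows": [[[0,0,0.018],[0,0,0],0],[[0,0,0.018],[0,0,0],0],[[0,0,0.018],[0,0,0],0],[[0,0,0.0115],[0,0,0],0],[[0,0,0.0075],[0,0,0],0],[[0,0,0],[0,0,0],0],[[0,0,0],[0,0,0],0]]}}

```text
clock: 4.22
tool_pos: [0.6032, -0.0191, 0.0498]
orientation: [-180.0, 0.0, -159.7]
force: [0.3, -0.5, 0.4]
opening: 0.0879
```

Close on the knob.

Emit:
{"api": "servo_tool", "payload": {"rows": [[[0,0,0],[0,0,0],1],[[0,0,0],[0,0,0],1],[[0,0,0],[0,0,0],1],[[0,0,0],[0,0,0],1],[[0,0,0],[0,0,0],1],[[0,0,0],[0,0,0],1],[[0,0,0],[0,0,0],1],[[0,0,0],[0,0,0],1],[[0,0,0],[0,0,0],1],[[0,0,0],[0,0,0],1]]}}

```text
clock: 5.05
tool_pos: [0.6027, -0.0191, 0.0491]
orientation: [180.0, -0.0, -159.7]
force: [-0.1, 0.4, -0.5]
opening: 0.0265
```

Emit:
{"api": "servo_tool", "payload": {"rows": [[[0,0,0],[0,0,0],1],[[0,0,0],[0,0,0],1],[[0,0,0],[0,0,0],1],[[0,0,0],[0,0,0],1],[[0,0,-0.003],[0,0,0],1],[[0,0,-0.006],[0,0,0],1],[[0,0,-0.01],[0,0,0],1],[[0,0,-0.01],[0,0,0],1],[[0,0,-0.01],[0,0,0],1],[[0,0,0],[0,0,0],1],[[0,0,0],[0,0,0],1]]}}

```text
clock: 5.97
tool_pos: [0.6034, -0.0189, 0.0894]
orientation: [-180.0, 0.1, -159.7]
force: [-0.1, 0.6, -3.9]
opening: 0.0229
```

```bash
python3 - <<'E'
from h import *
o=telemetry.get_obs();print(o["clock"],o["tool_pos"],o["orientation"],o["force"],o["moment"],o["opening"])
im=optics.snapshot("wrist")[:,:,::-1]; s=optics.snapshot("scene")[:,:,::-1]
cv2.imwrite("pics/l4.png",np.vstack([im[100:400,120:520],cv2.resize(s[150:300,220:420],(400,300),interpolation=cv2.INTER_CUBIC)]))
E
```

```text
5.9667 [ 0.60338309 -0.01894524  0.08942382] [-1.79993485e+02  1.37421595e-01 -1.59731768e+02] [-0.14455757  0.6365949  -3.91043067] [-0.00605521  0.06073235  0.01556769] 0.022944805381368415
```

View pics/l4.png

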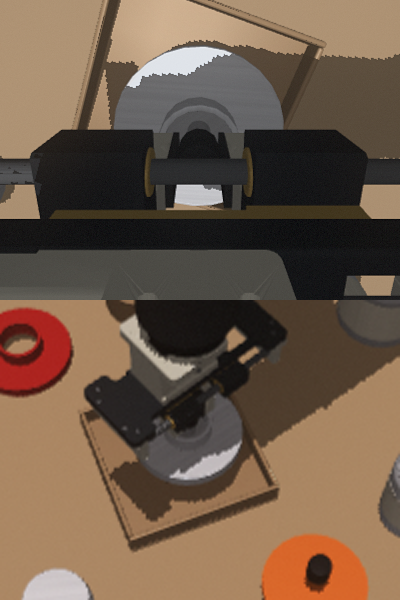

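Emit:
{"api": "servo_tool", "payload": {"rows": [[[0,0,-0.007],[0,0,0],1],[[0,0,-0.014],[0,0,0],1],[[0,0,-0.018],[0,0,0],1],[[0,0,-0.018],[0,0,0],1],[[0,0,-0.018],[0,0,0],1],[[0,0,-0.018],[0,0,0],1],[[0,0,-0.018],[0,0,0],1],[[0,0,-0.018],[0,0,0],1],[[0,0,-0.014],[0,0,0],1],[[0,0,-0.007],[0,0,0],1],[[0,0,0],[0,0,0],1]]}}

```text
clock: 6.98
tool_pos: [0.6034, -0.0191, 0.2399]
orientation: [-180.0, 0.1, -159.7]
force: [-0.3, -0.1, -3.0]
opening: 0.023
```

Emit:
{"api": "servo_tool", "payload": {"rows": [[[0.003,-0.0034,0],[0,0,0],1],[[0.008,-0.0086,0],[0,0,0],1],[[0.012,-0.013,0],[0,0,0],1],[[0.014,-0.015,0],[0,0,0],1],[[0.014,-0.0152,0],[0,0,0],1],[[0.014,-0.0152,0],[0,0,0],1],[[0.014,-0.0152,0],[0,0,0],1],[[0.014,-0.0152,0],[0,0,0],1],[[0.014,-0.0152,0],[0,0,0],1],[[0.014,-0.0152,0],[0,0,0],1],[[0.014,-0.0152,0],[0,0,0],1],[[0.014,-0.0152,0],[0,0,0],1],[[0.014,-0.0152,0],[0,0,0],1],[[0.014,-0.015,0],[0,0,0],1],[[0.013,-0.0138,0],[0,0,0],1],[[0.011,-0.012,0],[0,0,0],1],[[0.008,-0.0086,0],[0,0,0],1],[[0.004,-0.0042,0],[0,0,0],1],[[0,0,0],[0,0,0],1],[[0,0,0],[0,0,0],1]]}}

```text
clock: 8.65
tool_pos: [0.4825, -0.309, 0.2377]
orientation: [180.0, -0.0, -159.8]
force: [0.1, 0.2, -3.3]
opening: 0.0235
```

Emit:
{"api": "servo_tool", "payload": {"rows": [[[0,0,0],[0,0,0],1],[[0,0,0],[0,0,0],1]]}}

```text
clock: 8.82
tool_pos: [0.4831, -0.3084, 0.2381]
orientation: [180.0, 0.0, -159.7]
force: [0.2, 0.8, -3.6]
opening: 0.023
```

```bash
python3 - <<'E'
from h import *
o=telemetry.get_obs();print(o["clock"],o["tool_pos"],o["orientation"],o["force"],o["opening"])
for n in("wrist","scene","top"): cv2.imwrite(f"pics/{n}5.png",optics.snapshot(n)[:,:,::-1])
im=[cv2.imread(f"pics/{n}5.png") for n in("wrist","scene","top")]
cv2.imwrite("pics/l5.png",np.vstack([im[0][100:350,120:520],np.hstack([cv2.resize(im[1][120:260,80:220],(300,300)),cv2.resize(im[2][190:290,410:510],(300,300))])[:,:400] if 0 else np.hstack([cv2.resize(im[1][130:270,80:220],(200,200)),cv2.resize(im[2][190:290,410:510],(200,200))])]))
E
```

```text
8.8167 [ 0.48307319 -0.30842043  0.23810098] [ 1.79994263e+02  4.06814938e-03 -1.59679995e+02] [ 0.20547582  0.84361628 -3.62060395] 0.022978357731661087
```

View pics/l5.png

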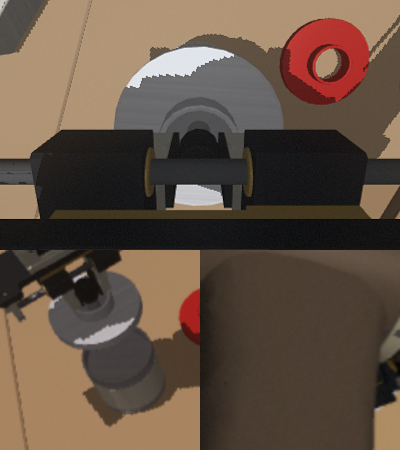

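```bash
python3 - <<'E'
from h import *
im=cv2.imread("pics/wrist5.png"); i=optics.camera_info("wrist")
hsv=cv2.cvtColor(im,cv2.COLOR_BGR2HSV); m=((hsv[...,1]<35)&(hsv[...,2]>70)).astype(np.uint8)
m[228:]=0; m[:,:215]=0; m[:,410:]=0; m[:140]=0
cn=max(cv2.findContours(m,0,cv2.CHAIN_APPROX_NONE)[0],key=cv2.contourArea); h=cv2.convexHull(cn)[:,0]; h=h[h[:,1]<222]
print(cv2.boundingRect(cn),circ("wrist",h,.2145,i))
E
```

```text
(234, 141, 170, 87) (array([ 0.4804, -0.3093]), np.float64(0.0572), np.float64(0.0009))
```

Emit:
{"api": "servo_tool", "payload": {"rows": [[[0,0,0.008],[0,0,0],1],[[0,0,0.014],[0,0,0],1],[[0,0,0.014],[0,0,0],1],[[0,0,0.014],[0,0,0],1],[[0,0,0.014],[0,0,0],1],[[0,0,0.012],[0,0,0],1],[[0,0,0.008],[0,0,0],1],[[0,0,0.004],[0,0,0],1],[[0,0,0],[0,0,0],1],[[0,0,0],[0,0,0],1]]}}

```text
clock: 9.8
tool_pos: [0.483, -0.3091, 0.1504]
orientation: [-180.0, 0.0, -159.7]
force: [0.4, 0.1, -3.1]
opening: 0.0233
```

Emit:
{"api": "servo_tool", "payload": {"rows": [[[0,0,0.002],[0,0,0],1],[[0,0,0.002],[0,0,0],1],[[0,0,0.002],[0,0,0],1],[[0,0,0.002],[0,0,0],1],[[0,0,0.002],[0,0,0],1],[[0,0,0],[0,0,0],1]]}}

```text
clock: 10.3
tool_pos: [0.4825, -0.309, 0.1397]
orientation: [180.0, -0.0, -159.7]
force: [-0.9, -0.8, -4.1]
opening: 0.0231
```

Emit:
{"api": "servo_tool", "payload": {"rows": [[[0,0,0.002],[0,0,0],1],[[0,0,0.002],[0,0,0],1],[[0,0,0.002],[0,0,0],1],[[0,0,0.001],[0,0,0],1],[[0,0,0],[0,0,0],1],[[0,0,0],[0,0,0],1]]}}

```text
clock: 10.8
tool_pos: [0.4827, -0.3091, 0.1331]
orientation: [180.0, -0.0, -159.7]
force: [-0.1, 0.6, -3.3]
opening: 0.0236
```

Emit:
{"api": "servo_tool", "payload": {"rows": [[[0,0,0.001],[0,0,0],1],[[0,0,0],[0,0,0],1],[[0,0,0],[0,0,0],1]]}}

```text
clock: 11.05
tool_pos: [0.4828, -0.3091, 0.1321]
orientation: [180.0, -0.0, -159.7]
force: [0.6, 0.8, -3.2]
opening: 0.0238
```

Emit:
{"api": "servo_tool", "payload": {"rows": [[[0,0,0.001],[0,0,0],1],[[0,0,0],[0,0,0],1],[[0,0,0],[0,0,0],1]]}}

```text
clock: 11.3
tool_pos: [0.4827, -0.3091, 0.1311]
orientation: [180.0, -0.0, -159.7]
force: [-0.1, 0.0, -3.4]
opening: 0.0236
```

Emit:
{"api": "servo_tool", "payload": {"rows": [[[0,0,0.0005],[0,0,0],1],[[0,0,0],[0,0,0],1],[[0,0,0],[0,0,0],1]]}}

```text
clock: 11.55
tool_pos: [0.4827, -0.3091, 0.1306]
orientation: [180.0, -0.0, -159.7]
force: [1.7, -0.1, -4.4]
opening: 0.0234
```

Emit:
{"api": "servo_tool", "payload": {"rows": [[[0,0,0.0005],[0,0,0],1],[[0,0,0],[0,0,0],1],[[0,0,0],[0,0,0],1]]}}

```text
clock: 11.8
tool_pos: [0.4827, -0.3091, 0.1301]
orientation: [180.0, -0.0, -159.7]
force: [-0.6, -0.5, -4.0]
opening: 0.0235
```

Emit:
{"api": "servo_tool", "payload": {"rows": [[[0,0,0.0005],[0,0,0],1],[[0,0,0],[0,0,0],1],[[0,0,0],[0,0,0],1]]}}

```text
clock: 12.05
tool_pos: [0.4828, -0.3091, 0.1301]
orientation: [-180.0, 0.0, -159.7]
force: [-0.8, 1.4, 1.5]
opening: 0.0232
```

Emit:
{"api": "servo_tool", "payload": {"rows": [[[0,0,0.0005],[0,0,0],1],[[0,0,0],[0,0,0],1],[[0,0,0],[0,0,0],1]]}}

```text
clock: 12.3
tool_pos: [0.4828, -0.3091, 0.13]
orientation: [-180.0, 0.0, -159.7]
force: [-3.4, 4.1, 7.0]
opening: 0.0232
```

```bash
python3 - <<'E'
from h import *
o=telemetry.get_obs();print(o["clock"],o["tool_pos"],o["force"],o["moment"],o["opening"])
im=optics.snapshot("scene")[:,:,::-1]; cv2.imwrite("pics/scene6.png",cv2.resize(im[130:270,80:220],(560,560),interpolation=cv2.INTER_CUBIC))
E
```

```text
12.3 [ 0.48276714 -0.30908933  0.13004473] [-3.44896389  4.09758173  7.01707507] [ 1.19121118  1.26580811 -0.01442469] 0.023228368235813483
```

View pics/scene6.png

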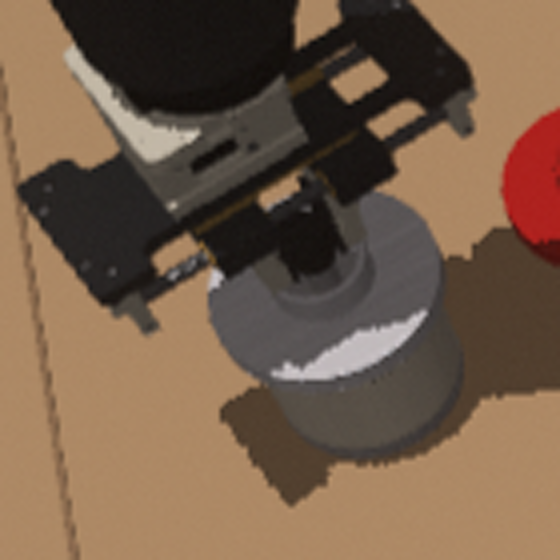

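Emit:
{"api": "servo_tool", "payload": {"rows": [[[0,0,-0.0006],[0,0,0],1],[[0,0,0],[0,0,0],1],[[0,0,0],[0,0,0],0.65],[[0,0,0],[0,0,0],0.6],[[0,0,0],[0,0,0],0.4],[[0,0,0],[0,0,0],0],[[0,0,0],[0,0,0],0],[[0,0,0],[0,0,0],0],[[0,0,0],[0,0,0],0],[[0,0,0],[0,0,0],0],[[0,0,0],[0,0,0],0],[[0,0,0],[0,0,0],0],[[0,0,0],[0,0,0],0]]}}

```text
clock: 13.43
tool_pos: [0.4828, -0.3091, 0.1297]
orientation: [180.0, -0.0, -159.7]
force: [0.4, 1.0, 0.1]
opening: 0.0858
```

```bash
python3 - <<'E'
from h import *
o=telemetry.get_obs();print(o["clock"],o["tool_pos"],o["force"],o["moment"],o["opening"])
i=optics.camera_info("wrist");np.save("w7.npy",i,allow_pickle=True)
im=optics.snapshot("wrist")[:,:,::-1]; s=optics.snapshot("scene")[:,:,::-1]; cv2.imwrite("pics/wrist7.png",im)
cv2.imwrite("pics/l7.png",np.vstack([im[90:330,120:520],cv2.resize(s[130:270,80:220],(400,350),interpolation=cv2.INTER_CUBIC)]))
E
```

```text
13.4333 [ 0.48275208 -0.30905858  0.12974528] [0.3817475  1.01405482 0.11753691] [ 0.04390111  0.04508266 -0.00381047] 0.08578077218585892
```

View pics/l7.png

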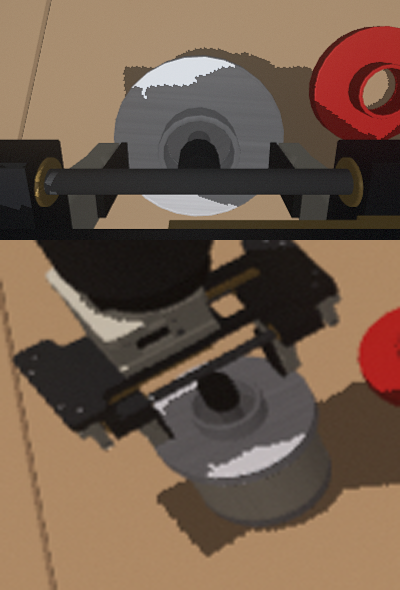

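Emit:
{"api": "servo_tool", "payload": {"rows": [[[0,0,-0.01],[0,0,0],0],[[0,0,-0.02],[0,0,0],0],[[0,0,-0.02],[0,0,0],0],[[-0.01,0,-0.02],[0,0,0],0],[[-0.015,0,-0.02],[0,0,0],0],[[-0.015,0,-0.02],[0,0,0],0],[[-0.015,0,-0.02],[0,0,0],0],[[-0.015,0,-0.02],[0,0,0],0],[[-0.01,0,0],[0,0,0],0],[[0,0,0],[0,0,0],0],[[0,0,0],[0,0,0],0]]}}

```text
clock: 14.45
tool_pos: [0.5577, -0.281, 0.2796]
orientation: [180.0, -0.0, -159.7]
force: [-0.4, 0.4, -0.2]
opening: 0.0876
```

```bash
python3 - <<'E'
from h import *
o=telemetry.get_obs();print(o["clock"],o["tool_pos"],o["orientation"],o["force"],o["opening"])
i=optics.camera_info("wrist");np.save("w8.npy",i,allow_pickle=True);im=optics.snapshot("wrist")[:,:,::-1].copy();cv2.imwrite("pics/wrist8.png",im)
px=cv2.projectPoints(np.array([[.483,-.309,.107]]),np.array(i["rvec"],float),np.array(i["tvec"],float),np.array(i["mtx"]),None)[0][0,0];print(px)
s=optics.snapshot("scene")[:,:,::-1];cv2.imwrite("pics/scene8.png",s)
x,y=[int(v) for v in px]
cv2.imwrite("pics/l8.png",np.hstack([cv2.resize(im[max(0,y-75):y+75,x-75:x+75],(400,400),interpolation=cv2.INTER_CUBIC),cv2.resize(s[155:255,118:218],(400,400),interpolation=cv2.INTER_CUBIC)]))
E
```

```text
14.45 [ 0.55770347 -0.2810038   0.27963868] [ 1.79972435e+02 -1.42799250e-02 -1.59701369e+02] [-0.39950787  0.39971896 -0.18841436] 0.08764378044370635
[317.79434759 117.08350294]
```

View pics/l8.png

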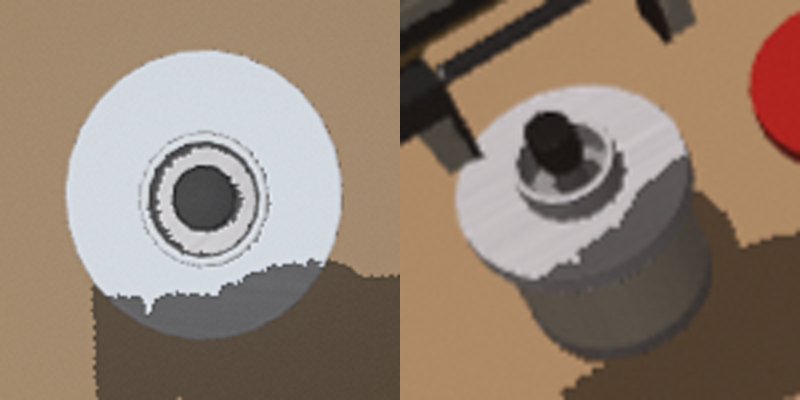

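```bash
python3 - <<'E'
from h import *
im=cv2.imread("pics/wrist8.png"); i=np.load("w8.npy",allow_pickle=True).item()
k=np.zeros(im.shape[:2],np.uint8); cv2.circle(k,(318,117),58,1,-1)
hsv=cv2.cvtColor(im,cv2.COLOR_BGR2HSV); m=((hsv[...,1]<60)&(hsv[...,2]>70)).astype(np.uint8)&k
cn=max(cv2.findContours(m,0,cv2.CHAIN_APPROX_NONE)[0],key=cv2.contourArea); h=cv2.convexHull(cn)[:,0]
print(cv2.boundingRect(cn),circ("wrist",h,.107,i))
d=((im.max(2)<75)).astype(np.uint8); k[:]=0; cv2.circle(k,(318,117),15,1,-1); q=cv2.connectedComponentsWithStats(d&k)
for st,c in zip(q[2][1:],q[3][1:]):
    if st[4]>50: print("knob",st,onplane("wrist",c,.15,i))
E
```

```text
(266, 60, 105, 110) (array([ 0.4831, -0.3088]), np.float64(0.059), np.float64(0.0001))
knob [307 104  24  24 335] [ 0.48218862 -0.30722694  0.15      ]
```

Emit:
{"api": "servo_tool", "payload": {"rows": [[[0.0133,0,0.004],[0,0,0],0],[[0.0133,0,0.004],[0,0,0],0],[[0.0133,0,0.004],[0,0,0],0],[[0.0133,0,0.006],[0,0,0],0],[[0.0133,0,0.006],[0,0,0],0],[[0.0133,0,0.006],[0,0,0],0],[[0,0,0.02],[0,0,0],0],[[0,0,0.02],[0,0,0],0],[[0,0,0.02],[0,0,0],0],[[0,0,0.02],[0,0,0],0],[[0,0,0.019],[0,0,0],0],[[0,0,0],[0,0,0],0],[[0,0,0],[0,0,0],0],[[0,0,0],[0,0,0],0]]}}

```text
clock: 15.72
tool_pos: [0.4831, -0.3094, 0.1518]
orientation: [-180.0, 0.0, -159.7]
force: [-0.1, -0.4, 0.6]
opening: 0.0874
```

Emit:
{"api": "servo_tool", "payload": {"rows": [[[0,0,0.012],[0,0,0],0],[[0,0,0.012],[0,0,0],0],[[0,0,0.008],[0,0,0],0],[[0,0,0.004],[0,0,0],0],[[0,0,0.003],[0,0,0],0],[[0,0,0.001],[0,0,0],0],[[0,0,0],[0,0,0],0],[[0,0,0],[0,0,0],0]]}}

```text
clock: 16.38
tool_pos: [0.4833, -0.3091, 0.1113]
orientation: [-180.0, 0.0, -159.7]
force: [-0.0, -0.5, 0.8]
opening: 0.0878
```

Emit:
{"api": "servo_tool", "payload": {"rows": [[[0,0,0],[0,0,0],0.3],[[0,0,0],[0,0,0],0.6],[[0,0,0],[0,0,0],1],[[0,0,0],[0,0,0],1],[[0,0,0],[0,0,0],1],[[0,0,0],[0,0,0],1],[[0,0,0],[0,0,0],1],[[0,0,0],[0,0,0],1],[[0,0,0],[0,0,0],1],[[0,0,0],[0,0,0],1],[[0,0,0],[0,0,0],1],[[0,0,0],[0,0,0],1]]}}

```text
clock: 17.38
tool_pos: [0.483, -0.309, 0.1108]
orientation: [-180.0, 0.0, -159.7]
force: [0.1, -0.2, 1.2]
opening: 0.052
```

The opening is 52 mm, which matches the collar. I'll lift slowly.

Emit:
{"api": "servo_tool", "payload": {"rows": [[[0,0,-0.001],[0,0,0],1],[[0,0,-0.002],[0,0,0],1],[[0,0,-0.003],[0,0,0],1],[[0,0,-0.004],[0,0,0],1],[[0,0,-0.004],[0,0,0],1],[[0,0,-0.004],[0,0,0],1],[[0,0,-0.004],[0,0,0],1],[[0,0,0],[0,0,0],1],[[0,0,0],[0,0,0],1]]}}

```text
clock: 18.13
tool_pos: [0.4831, -0.309, 0.1331]
orientation: [-180.0, 0.0, -159.7]
force: [-0.7, 0.5, -2.4]
opening: 0.0516
```

```bash
python3 - <<'E'
from h import *
o=telemetry.get_obs();print(o["clock"],o["tool_pos"],o["orientation"],o["force"],o["moment"],o["opening"])
im=optics.snapshot("wrist")[:,:,::-1]; s=optics.snapshot("scene")[:,:,::-1]
cv2.imwrite("pics/l9.png",np.vstack([im[90:330,120:520],cv2.resize(s[130:270,80:220],(400,350),interpolation=cv2.INTER_CUBIC)]))
E
```

```text
18.1333 [ 0.48311677 -0.30900096  0.13313337] [-1.79979139e+02  3.67611333e-02 -1.59727944e+02] [-0.68589799  0.47272361 -2.39565138] [ 0.03348465 -0.01866364  0.03443315] 0.05162996139038683
```

View pics/l9.png

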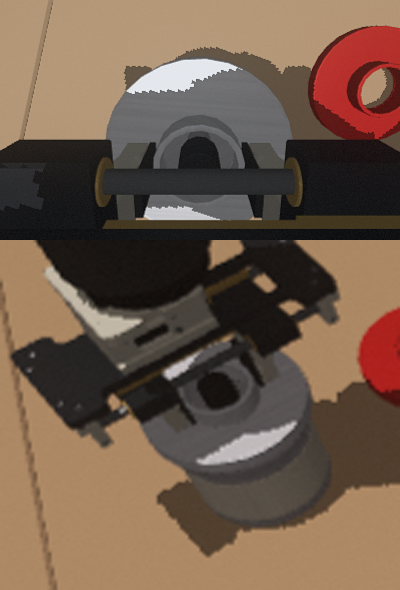

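Emit:
{"api": "servo_tool", "payload": {"rows": [[[0,0,-0.003],[0,0,0],1],[[0,0,-0.006],[0,0,0],1],[[0,0,-0.01],[0,0,0],1],[[0,0,-0.011],[0,0,0],1],[[0,0,-0.011],[0,0,0],1],[[0,0,-0.011],[0,0,0],1],[[0,0,-0.011],[0,0,0],1],[[0,0,-0.011],[0,0,0],1],[[0,0,-0.01],[0,0,0],1],[[0,0,-0.006],[0,0,0],1],[[0,0,-0.003],[0,0,0],1],[[0,0,0],[0,0,0],1],[[0,0,0],[0,0,0],1],[[0,0,0],[0,0,0],1],[[0,0,0],[0,0,0],1]]}}

```text
clock: 19.48
tool_pos: [0.4826, -0.3088, 0.225]
orientation: [180.0, -0.1, -159.7]
force: [-0.8, 0.0, -2.3]
opening: 0.0515
```

```bash
python3 - <<'E'
from h import *
o=telemetry.get_obs();print(o["clock"],o["tool_pos"],o["orientation"],o["force"],o["moment"],o["opening"])
im=optics.snapshot("wrist")[:,:,::-1]; s=optics.snapshot("scene")[:,:,::-1]; t=optics.snapshot("top")[:,:,::-1]
cv2.imwrite("pics/s10.png",s)
cv2.imwrite("pics/l10.png",np.vstack([np.hstack([im[90:330,120:520],cv2.resize(t,(384,240))]),np.hstack([cv2.resize(s[110:250,90:230],(340,340),interpolation=cv2.INTER_CUBIC),cv2.resize(s,(444,340))])]))
E
```

```text
19.4833 [ 0.48263965 -0.30884309  0.22504193] [ 1.79951800e+02 -5.55678519e-02 -1.59731233e+02] [-0.84086639  0.04937092 -2.25567951] [ 0.0593704  -0.01461076  0.03425658] 0.051450556973368866
```

View pics/l10.png

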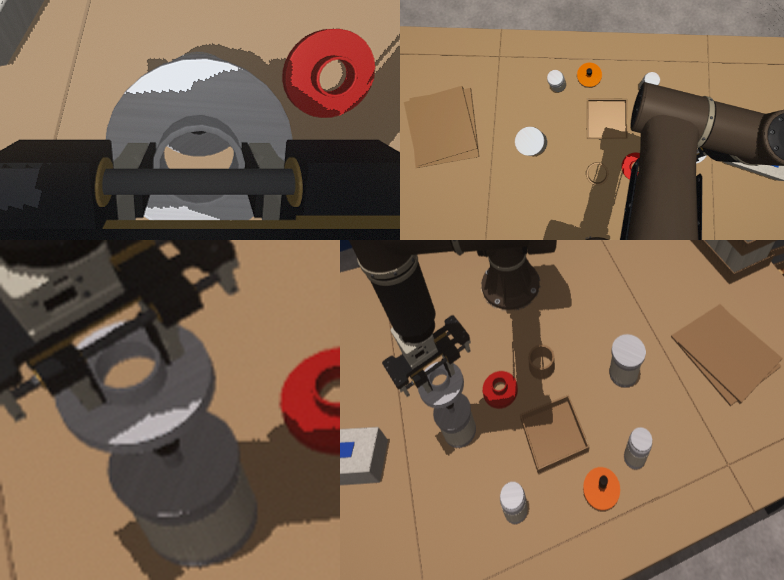

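The inner lid is flat on the tin with its stem visible. The outer lid is held level about 11 cm above where it sat, and the bystanders are in place.

```bash
python3 -c "
from plant import ctrl; print(ctrl.close_job())"
```

```text
the job is handed in; nothing more can be done
None
```

I did the job in the order asked and handed it in at about 20 s of the 54 s allowed. The arm is holding the outer lid level over the tin, about 11.4 cm above where it sat.

- **Seating:** I carried the nested lids by the knob and lowered them until they touched at the expected seated height. After I let go, the wrist view showed the outer lid level (circle fit residual 0.1 mm) and centred within 0.3 mm of the tin's first measured position. The knob centre read 1–2 mm off the lid's axis. That is a rough fit, within the calibration error and the 4 mm plug clearance.
- **Lifting the outer lid:** I gripped its collar at an opening of 52 mm. The load was about 2.3 N, roughly one lid's weight (both lids read about 3.6 N), and the tool stayed level within 0.1°.
- **Last pictures:** The inner lid is still seated in the tin. I saw no movement of the tin, closed tin, tape roll or cans. The arm partly hid some of these in the last top view, so I judged that by eye from the scene view and did not re-measure.
- **Forces:** The highest wrist force reported was about 9 N, when the lids touched the rim. It was read only at the end of each move. No other check failed.

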